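# Assemble the headset stand: post into the weighted base

### The arm

A 6-joint arm with a two-finger parallel gripper is mounted at the origin on a cart in front of the work surface, level with it; the furniture and walls round the work are solid. World frame = base frame: x ahead of the robot, y to its left, z up, the work surface at z = 0. Lengths are in m, angles in degrees, forces in N, time in s.
With the tool pointing down it reaches from about 0.35 to 0.875 m from the base axis. Payload 4.2 kg.
Tool frame: the origin (TCP) lies on the centre line of the jaws, within the pads' length; the fingertips stand tip_reach ahead of it and the grasp point (between the pads) is the TCP (tip_reach is the distance from the TCP to the fingertips, in m); z points along the fingers, y is the line along which they close (so a half turn about z gives the same grasp; the last joint's range is limited). The gripper opens to 87 mm and grips with 3 to 60 N. Pads are 19 mm wide; open, the fingers measure 117 mm over their backs; the gripper's body (75 mm by 190 mm) begins 51 mm behind the grasp point.
Start: joints at [-56.688, 22.042, 0.453, 0, -68.411, -14.817], TCP at [0.198, -0.593, 0.242] pointing down, gripper open.
Joint ranges: [-179.83, 179.83], [-69.29, 118.12], [-61.27, 80.66], [-181.25, 117.63], [-171.15, -9.14], [-177.46, 177.46]. Speed limits (degrees/s): [159.86, 159.86, 180, 180, 180, 180].

### API

Orientations are given as a 3x3 rotation matrix whose columns are the frame's x, y, z axes.
In Python, from station import sense, capture, finish_job, tip_reach gives the robot as it stands.
- The arm moves only by the tool arm_command, never from a script. Its argument "deltas" is a list of rows, each a list of 7 numbers: the turn, a rotation vector about the tool's x, y, z in rad, then the shift along the tool's x, y, z in cm, then the closure, from -1 (fully open) to 1 (shut), so that 0 is half open. In form: [[rx, ry, rz, dx, dy, dz, hand], ...]. A call has 1 to 8 rows; each row is the pose to reach, as a shift and turn from the pose commanded when the call began, along the tool's axes at that moment; what a row does not reach only later rows make up. A row lasts 1/12 s, in which the tool goes at most 41.7 mm and 7.16 degrees, less where a joint would pass 70% of its speed; a pose out of reach is approached as far as the arm can. A call with a gripper value outside its range is refused whole. The fingers move at their own pace and stop on an object; the grip force is fixed at half the most. Time passes only in rows, so rows that repeat a pose let the fingers close. It gives the time, the measured TCP pose, the force, the opening and the grip force at its end, in the units of the state.
- sense(): the state, without advancing time (a new reading comes with each control period).
- capture(name): name is "side" or "top"; returns a dict with "pixels" (480x640x3 uint8, blue, green, red), "fovy" (degrees; the focal length in pixels is half the picture's height over the tangent of half this angle, whatever the lens; pixels are square), "cx", "cy" (the principal point, pixels), "k1" (the pictures are not rectified: a ray, as slopes to the right and down, at radius r is drawn at 1 + k1 r^2 times it, then the intrinsics apply), "rvec" (rotation vector, rad) and "tvec" (3), from world to camera coordinates, as OpenCV has them. Camera axes: x right, y down, z forward; pixel columns grow to the right and rows downward; lengths in m; the calibration is good to about 2 mm. A picture is of the moment at which its call begins. There is no depth.
- finish_job(): hands the job in; it is judged then, once.
The state is a dict: "time_s": time; "joints": joint angles; "joint_velocities": joint speeds; "effort": joint torques, N m; "tcp_pos": TCP position; "ee_rot": TCP orientation; "wrist_force": force on the tool from outside, world axes, zero at the start; "moment": the same for the moment, N m; "gripper_width": opening from 0.0 (shut) to 1.0 (fully open); "gripper_force": force on a finger pad.
Only numpy, scipy, OpenCV 4.12 (cv2) and the standard library are available. Lean on these libraries where they do the work, as an engineer would, in place of code of your own. Each camera call takes 0.05 s, during which the arm holds its last target. There are 200 camera calls.

### The job

Put the new headset stand together. The post comes out of its open carton only straight up, so lift it out, lay it down on the bare desk beside the carton and let go; then take it again so that you can turn it upright with the headset saddle on top, and feel with its metal spigot through the wide mouth of the black base for the tight socket hidden in the weight below, until it drops in. Leave the post standing upright with its collar fully down on the base, let go of it, and leave the other things on the desk where they are.

Things in the scene. Friction and masses are not known exactly. Their poses are not given: they have to be found in the camera images.
- post: headset-stand post, 196 mm long, 0.24 kg: light wooden column 24 x 24 mm, arched wooden saddle at its head, round black collar and steel spigot at its foot. Loose, lying in the carton at first. Origin on its axis at the collar's underside (the face that must rest on the base); its x axis runs along the post from foot to head. Bare column: x = 6 to 133 mm; collar: 0 to 6 mm, diameter 58
- post_tip (a point): end of the steel spigot, on the axis, 36 mm below the collar's underside; axes as the post. The spigot is round, 18 mm diameter, its end bevelled to 14 mm over 3 mm
- post_head (a point): crown of the saddle, on the axis, 160 mm from the collar's underside; axes as the post. The saddle reaches from 133 to 161 mm along the post, 85 mm along y, 58 mm along z. Lying down, the post rests on the rims of collar and saddle, its axis 29 mm above what it lies on, z up; the saddle keeps it from rolling
- carton: open brown card carton, fixed, 238 mm long (its x), 124 wide (its y), 60 high, walls and floor 3 mm; flaps folded out 24 mm beyond the long walls. Origin at the centre of its underside, z up. The post lies along it, head to +x, axis 32 mm above the desk, room for a hand pointing straight down only. Carton and base stand left and right, either way round; the desk between, x 0.42 to 0.62 m, is bare
- base: round black weighted base of the stand, fixed, 124 mm diameter, 42 mm high, origin at the centre of its underside, z up. Its top has a round mouth of 42 mm diameter in the middle; the shell is 12 mm thick there, and under it lies a black cast-iron weight whose flat top is 30 mm above the desk. The collar lands on the shell's top when the spigot is fully home
- base_mouth (a point): centre of the mouth, level with the top of the base (42 mm above the desk). In the weight below is a blind socket for the spigot: 20 mm diameter, rim bevelled by 1.5 mm, 26 mm deep. The weight sits off-centre under the shell: the socket's centre is up to 7 mm from the mouth's centre in any direction, not given, to be found by feel
- smartphone: black smartphone lying on the desk behind the work, 146 x 71 x 8 mm, origin at the centre of its underside; to be left alone
- tape_roll: roll of masking tape lying flat, 100 mm diameter, 24 mm high, origin at the centre of its underside; to be left alone
- mug: dark grey and white mug, 97 mm high, 82 mm diameter, origin at its underside; to be left alone
- stapler: red and black stapler, 138 x 40 x 48 mm, origin at the centre of its underside; to be left alone
- eraser: blue and white eraser, 46 x 23 x 13 mm, near the front edge of the desk, origin at the centre of its underside; to be left alone

How it is judged:
By the outcome, as a careful person would: the job done as asked, in the order asked, and still so for the second after the job is handed in, with the robot touching nothing.
It also fails if it takes over 72 s, if anything falls off the work surface, if the arm or the gripper's body presses on something with over 40 N, if the wrist force passes 120 N, or if a joint passes its speed limit or range.

## Working session

There is one attempt and no reset: what is moved stays moved. The work goes in short steps, Python scripts to look and compute and a tool call to move; the robot and the scene stay as the last step left them, time stands still between calls to the robot, and variables do not carry over. Pictures are saved under pics/ and viewed, at most 10 in all, crops included, and the job is handed in when it is done.

Besides the shell and the picture viewer there is one more tool, called after "Request:" in YAML: its name, and indented under it one key for each argument. arm_command: Moves the arm, as the interface text tells. Its arguments: {"type":"object","properties":{"deltas":{"type":"array"}},"required":["deltas"]}

```bash
mkdir -p pics; ls; python3 - <<'E'
from station import *
import cv2
s=sense();print(s,tip_reach)
for n in("top","side"):
    c=capture(n);cv2.imwrite(f"pics/{n}0.png",c["pixels"]);print({k:v for k,v in c.items() if k!="pixels"})
E
```

```text
pics
{'time_s': 0.0, 'joints': array([-5.66872076e+01,  2.20898732e+01,  3.76830576e-01, -2.76970669e-02,
       -6.84086768e+01, -1.48182401e+01]), 'joint_velocities': array([-0.00153973, -0.07017306, -0.01488173, -0.11430292, -0.03417205,
       -0.04566774]), 'effort': array([ 5.73046927e-04, -3.90663350e+01,  1.87407804e+01,  4.21986982e+00,
        1.11073803e-02, -1.76455023e-04]), 'tcp_pos': array([ 0.19810678, -0.59217045,  0.2404521 ]), 'ee_rot': array([[-9.48410341e-01, -3.17044474e-01, -7.91092735e-04],
       [-3.17045442e-01,  9.48408192e-01,  2.02216068e-03],
       [ 1.09163962e-04,  2.16865045e-03, -9.99997643e-01]]), 'wrist_force': array([-0.50885538,  0.4272367 , -0.47817023]), 'moment': array([-0.01947845, -0.0066406 ,  0.02706247]), 'gripper_force': 0.0, 'gripper_width': 1.0001938212109378} 0.019
{'fovy': 48.119156193623624, 'cx': 324.5814982867318, 'cy': 240.66599671214303, 'k1': -0.12326449048812405, 'rvec': array([ 2.11782351, -2.14614748,  0.21458461]), 'tvec': array([-0.02201545,  0.53816271,  1.41494905])}
{'fovy': 51.025061529609516, 'cx': 319.0744532847538, 'cy': 245.56117151568833, 'k1': -0.005294800044021071, 'rvec': array([ 0.72378362, -2.60519211,  1.15412445]), 'tvec': array([0.45057987, 0.24870594, 1.1120577 ])}
```

View pics/top0.png

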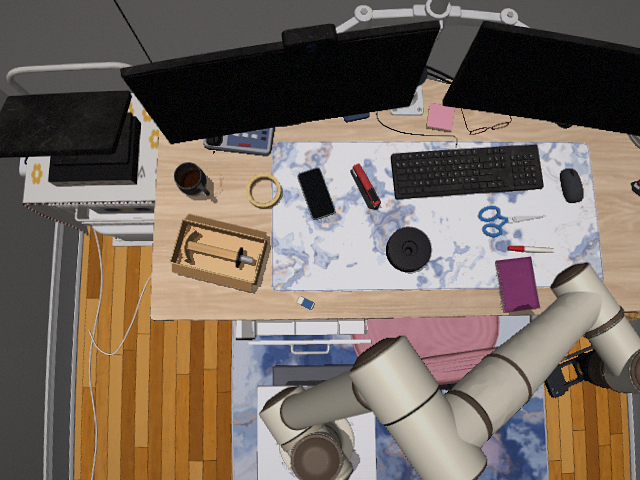

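View pics/side0.png

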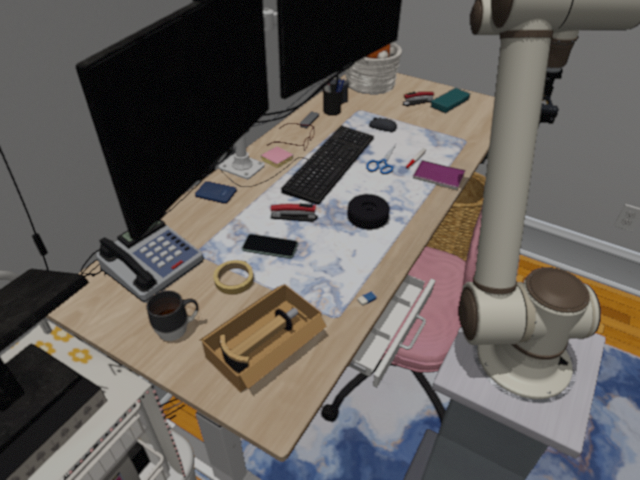

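The top view shows the carton at about (219,252), with the post's saddle at (190,245) and its collar at (244,257). The base is at about (408,249). I'll enlarge both for better pixel positions.

```bash
cat > h.py <<'E'
import numpy as np, cv2
from station import *
def cam(n):
    c=capture(n); f=240/np.tan(np.radians(c["fovy"]/2))
    c["K"]=np.array([[f,0,c["cx"]],[0,f,c["cy"]],[0,0,1]]);c["D"]=np.array([c["k1"],0,0,0,0.]);c["R"]=cv2.Rodrigues(c["rvec"])[0]
    return c
def w(c,u,v,z):
    p=cv2.undistortPoints(np.array([[[u,v]]],float),c["K"],c["D"])[0,0]
    d=c["R"].T@np.r_[p,1];o=-c["R"].T@c["tvec"]
    return np.round(o+d*(z-o[2])/d[2],4)
def px(c,P): return cv2.projectPoints(np.array(P,float).reshape(-1,3),c["rvec"],c["tvec"],c["K"],c["D"])[0][:,0]
def crop(c,u,v,wd,hh,k,name):
    cv2.imwrite(name,cv2.resize(c["pixels"][v:v+hh,u:u+wd],None,fx=k,fy=k,interpolation=cv2.INTER_CUBIC))
E
python3 - <<'E'
from h import *
c=cam("top")
a=cv2.resize(c["pixels"][205:300,165:275],None,fx=6,fy=6,interpolation=cv2.INTER_CUBIC)
b=cv2.resize(c["pixels"][220:280,380:440],None,fx=5,fy=5,interpolation=cv2.INTER_CUBIC)
cv2.imwrite("pics/ca.png",a);cv2.imwrite("pics/cb.png",b)
for p in[(190,245,.035),(244,257,.032),(408,249,.042),(278,190,.012),(303,302,0)]:print(p,w(c,*p))
E
```

```text
(190, 245, 0.035) [0.5329 0.3423 0.035 ]
(244, 257, 0.032) [0.4982 0.1924 0.032 ]
(408, 249, 0.042) [ 0.5133 -0.2581  0.042 ]
(278, 190, 0.012) [0.6933 0.1007 0.012 ]
(303, 302, 0) [0.3754 0.0321 0.    ]
```

View pics/ca.png

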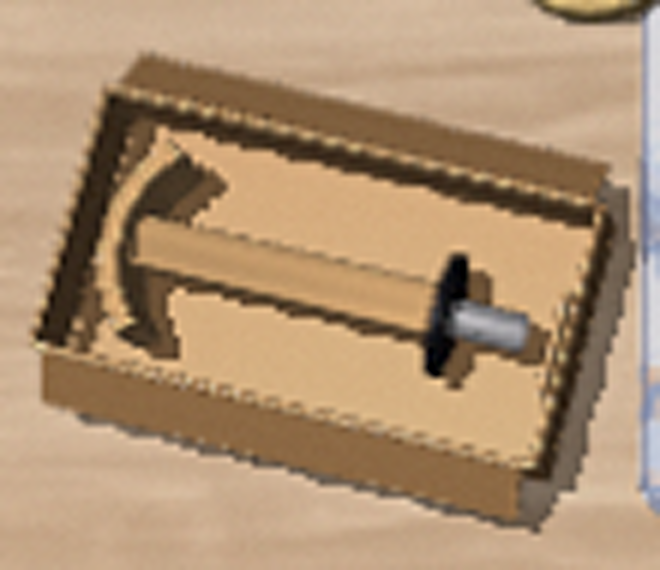

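View pics/cb.png

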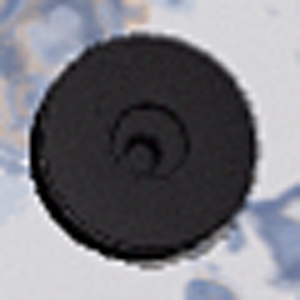

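The saddle end is at the left and the spigot points right. The column axis runs from crop pixel (140,240) to (435,308). The mouth's centre is at crop (149,141), and the dark socket is visible lower left at about (142,154).

```bash
cat >> h.py <<'E'
def go(P,R,n=1):
    "rotvec and shift(cm) in tool axes from current measured pose"
    from scipy.spatial.transform import Rotation as Ro
    s=sense();A=s["ee_rot"];rv=Ro.from_matrix(A.T@R).as_rotvec()
    print("rv",rv.round(4),"d_cm",(A.T@(np.array(P)-s["tcp_pos"])*100).round(2),"maxrows",max(np.degrees(np.linalg.norm(rv))/7.16,np.linalg.norm(np.array(P)-s["tcp_pos"])/.0417).round(1))
def frame(z,y):
    z=np.array(z,float);z/=np.linalg.norm(z);y=np.array(y,float);y-=z*(y@z);y/=np.linalg.norm(y);return np.c_[np.cross(y,z),y,z]
E
python3 - <<'E'
from h import *
c=cam("top");print(-c["R"].T@c["tvec"])
f=lambda u,v:((u+.5)/6-.5+165,(v+.5)/6-.5+205)
g=lambda u,v:((u+.5)/5-.5+380,(v+.5)/5-.5+220)
hd=w(c,*f(140,240),.042);ft=w(c,*f(435,308),.042);tip=w(c,*f(527,334),.034);col=w(c,*f(447,316),.032)
print("head133",hd,"foot6",ft,"tip",tip,"collar",col,np.linalg.norm(hd-ft))
print("mouth",w(c,*g(149,141),.042),"socket",w(c,*g(142,154),.030))
print("carton rim",[w(c,*f(*p),.06) for p in[(110,92),(605,212),(540,470),(38,345)]])
d=(hd-ft);d[2]=0;d/=np.linalg.norm(d);print("dir",d)
G=ft+d*.06;y=np.array([-d[1],d[0],0]);
for y in(y,-y): go([G[0],G[1],.15],frame([0,0,-1],y))
E
```

```text
[ 0.26932763 -0.00367599  1.48984352]
head133 [0.5328 0.3465 0.042 ] foot6 [0.4998 0.2101 0.042 ] tip [0.4886 0.1689 0.034 ] collar [0.4976 0.206  0.032 ] 0.14033517021759012
mouth [ 0.5166 -0.2622  0.042 ] socket [ 0.5114 -0.2601  0.03  ]
carton rim [array([0.5984, 0.3583, 0.06  ]), array([0.5399, 0.1311, 0.06  ]), array([0.4235, 0.1596, 0.06  ]), array([0.482 , 0.3872, 0.06  ])]
dir [0.23515132 0.97195877 0.        ]
rv [ 1.3000e-03  5.0000e-04 -1.0106e+00] d_cm [-57.25  71.61   9.18] maxrows 22.1
rv [ 6.000e-04 -1.500e-03  2.131e+00] d_cm [-57.25  71.61   9.18] maxrows 22.1
```

Request:
arm_command:
  deltas:
    - [0,0,-0.12,-2.4,3,0.2,-0.15]
    - [0,0,-0.24,-4.8,6,0.4,-0.15]
    - [0,0,-0.36,-7.2,9,0.6,-0.15]
    - [0,0,-0.48,-9.6,12,0.8,-0.15]
    - [0,0,-0.6,-12,15,1,-0.15]
    - [0,0,-0.72,-14.4,18,1.2,-0.15]
    - [0,0,-0.84,-16.8,21,1.4,-0.15]
    - [0,0,-0.96,-19.2,24,1.6,-0.15]

```text
time_s: 0.87
tcp_pos: [0.3043, -0.3025, 0.2255]
ee_rot: [[-0.279, -0.96, 0.0], [-0.96, 0.279, -0.0], [-0.0, -0.0, -1.0]]
wrist_force: [1.7, 0.5, -0.0]
gripper_width: 0.59
gripper_force: 0.0
```

```bash
cat > t.py <<'E'
from h import *
import sys
np.set_printoptions(suppress=True,precision=4)
s=sense();print(s["time_s"],s["tcp_pos"],s["joints"].round(2),s["gripper_width"],s["wrist_force"].round(1))
with open("log.txt","a") as fo: print(list(s["joints"]),list(s["tcp_pos"]),[list(r) for r in s["ee_rot"]],sep=";",file=fo)
v=eval(sys.argv[1]) # x,y,z, zaxis, yaxis
go(v[:3],frame(v[3],v[4]))
E
python3 t.py "(.514,.268,.15,(0,0,-1),(-.972,.235,0))"
```

```text
0.8667 [ 0.3043 -0.3025  0.2255] [-22.96   3.37 -26.74  -0.   -59.88   6.78] 0.5901156983989772 [ 1.7  0.5 -0. ]
rv [-0.0003  0.     -0.0453] d_cm [-60.63  -4.23   7.55] maxrows 14.7
```

Request:
arm_command:
  deltas:
    - [0,0,-0.02,-4,-0.28,0.3,-0.15]
    - [0,0,-0.045,-8,-0.56,0.5,-0.15]
    - [0,0,-0.045,-12,-0.84,0.7,-0.15]
    - [0,0,-0.045,-16,-1.12,1,-0.15]
    - [0,0,-0.045,-20,-1.4,1.5,-0.15]
    - [0,0,-0.045,-24,-1.68,2,-0.15]
    - [0,0,-0.045,-28,-1.96,2.5,-0.15]
    - [0,0,-0.045,-32,-2.24,3,-0.15]

```text
time_s: 1.53
tcp_pos: [0.4167, -0.0016, 0.1957]
ee_rot: [[-0.24, -0.971, 0.001], [-0.971, 0.24, 0.0], [-0.001, -0.001, -1.0]]
wrist_force: [1.0, -1.4, 1.2]
gripper_width: 0.578
gripper_force: 0.0
```

```bash
python3 t.py "(.514,.268,.15,(0,0,-1),(-.972,.235,0))"
```

```text
1.5333 [ 0.4167 -0.0016  0.1957] [ 22.33   3.9  -30.96   0.   -55.09 -36.21] 0.577923152240525 [ 1.  -1.4  1.2]
rv [-0.0007  0.0005 -0.0051] d_cm [-28.51  -2.97   4.58] maxrows 7.0
```

Request:
arm_command:
  deltas:
    - [0,0,0,-4,-0.42,0.5,-0.15]
    - [0,0,0,-8,-0.84,1,-0.15]
    - [0,0,0,-12,-1.26,1.5,-0.15]
    - [0,0,0,-16,-1.68,2,-0.15]
    - [0,0,0,-20,-2.1,2.5,-0.15]
    - [0,0,0,-24,-2.5,3,-0.15]
    - [0,0,0,-27.5,-2.85,3.5,-0.15]
    - [0,0,0,-28.5,-3,4,-0.15]

```text
time_s: 2.2
tcp_pos: [0.516, 0.2703, 0.1548]
ee_rot: [[-0.237, -0.971, 0.002], [-0.971, 0.237, 0.001], [-0.002, -0.002, -1.0]]
wrist_force: [-0.4, -0.6, -0.5]
gripper_width: 0.575
gripper_force: 0.0
```

```bash
python3 t.py "(.514,.268,.034,(0,0,-1),(-.972,.235,0))"
cat > kin.py <<'E'
import numpy as np
from scipy.optimize import least_squares
from scipy.spatial.transform import Rotation as Ro
E_=lambda a,t:Ro.from_euler(a,t,degrees=True)
Rt0=None
def fk(q,p,s4=-1,s6=-1):
    d1,L2,a3,L4,d5,L6=p
    A=E_('z',q[0]);B=A*E_('y',q[1]-q[2]);C=B*E_('x',s4*q[3]);D=C*E_('y',-q[4])
    P=np.r_[0,0,d1]+A.apply(E_('y',q[1]).apply([0,0,L2]))+B.apply([L4,0,a3])+D.apply([L6,d5,0])
    return P,D*E_('x',s6*q[5])
def load():
    o=[([-56.6872,22.0899,.3768,-.0277,-68.4087,-14.8182],[.19811,-.59217,.24045],[[-.94841,-.31704,-.0008],[-.31704,.94841,.002],[.0001,.0022,-1]])]
    for l in open("log.txt"):o.append(tuple(eval(x.replace("np.float64","")) for x in l.split(";")))
    return o
def fit(o,**k):
    return least_squares(lambda p:np.concatenate([fk(q,p,**k)[0]-P for q,P,R in o]+[[.01*p[2]]]),[.25,.4,0,.4,-.15,.25])
E
python3 - <<'E'
from kin import *
np.set_printoptions(suppress=True,precision=4)
o=load();r=fit(o);print(r.x,np.abs(r.fun).max())
for s6 in(1,-1):
    for q,P,R in o: print(s6,(fk(q,r.x,s6=s6)[1].inv()*Ro.from_matrix(R)).as_matrix().round(2).tolist())
E
```

```text
2.2 [0.516  0.2703 0.1548] [ 43.59  22.21 -12.71   0.04 -54.96 -57.33] 0.5752508634148854 [-0.4 -0.6 -0.5]
rv [-0.0017  0.0016 -0.0022] d_cm [ 0.29  0.16 12.08] maxrows 2.9
[ 0.1613  0.5649 -0.      0.4218 -0.1598  0.2881] 1.6459136703284027e-06
1 [[-0.0, -0.0, 1.0], [-0.87, 0.49, 0.0], [-0.49, -0.87, -0.0]]
1 [[0.0, 0.0, 1.0], [-0.97, -0.23, 0.0], [0.23, -0.97, 0.0]]
1 [[-0.0, 0.0, 1.0], [-0.3, 0.95, -0.0], [-0.95, -0.3, 0.0]]
1 [[0.0, 0.0, 1.0], [0.42, 0.91, -0.0], [-0.91, 0.42, 0.0]]
-1 [[-0.0, -0.0, 1.0], [-1.0, 0.0, -0.0], [-0.0, -1.0, -0.0]]
-1 [[-0.0, 0.0, 1.0], [-1.0, 0.0, -0.0], [0.0, -1.0, 0.0]]
-1 [[0.0, 0.0, 1.0], [-1.0, 0.0, 0.0], [-0.0, -1.0, 0.0]]
-1 [[0.0, 0.0, 1.0], [-1.0, 0.0, 0.0], [0.0, -1.0, 0.0]]
```

Request:
arm_command:
  deltas:
    - [0,0,0,0.3,0.16,3,-0.15]
    - [0,0,0,0.3,0.16,6,-0.15]
    - [0,0,0,0.3,0.16,9,-0.15]
    - [0,0,0,0.3,0.16,11,-0.15]
    - [0,0,0,0.3,0.16,12,-0.15]
    - [0,0,0,0.3,0.16,12,0.2]
    - [0,0,0,0.3,0.16,12,0.6]
    - [0,0,0,0.3,0.16,12,1]

```text
time_s: 2.87
tcp_pos: [0.513, 0.2638, 0.0371]
ee_rot: [[-0.24, -0.971, 0.002], [-0.971, 0.24, 0.002], [-0.002, -0.002, -1.0]]
wrist_force: [-1.2, -0.1, 0.1]
gripper_width: 0.427
gripper_force: 0.0
```

Request:
arm_command:
  deltas:
    - [0,0,0,0,0,0,1]
    - [0,0,0,0,0,0,1]
    - [0,0,0,0,0,0,1]

```text
time_s: 3.12
tcp_pos: [0.5127, 0.2637, 0.037]
ee_rot: [[-0.24, -0.971, 0.002], [-0.971, 0.24, 0.002], [-0.002, -0.002, -1.0]]
wrist_force: [-0.1, 0.2, 3.2]
gripper_width: 0.273
gripper_force: 30.0
```

```bash
python3 - <<'E'
from h import *
s=sense();print({k:np.round(s[k],3) for k in("time_s","tcp_pos","gripper_width","gripper_force","wrist_force","moment")})
E
cat > plan.py <<'E'
from kin import *
from h import frame
M=np.array([[0,0,1],[-1,0,0],[0,-1,0]])
LO=np.array([-179.8,-69.3,-61.3,-181.2,-171.1,-177.4]);HI=np.array([179.8,118.1,80.7,117.6,-9.2,177.4])
p=fit(load()).x
def ik(P,R,q0,s4=-1):
    f=lambda q:np.r_[(fk(q,p,s4)[0]-P)*10,(Ro.from_matrix(R).inv()*fk(q,p,s4)[1]*Ro.from_matrix(M)).as_rotvec()]
    r=least_squares(f,np.clip(q0,LO+.1,HI-.1),bounds=(LO,HI),x_scale=30);return r.x,np.abs(r.fun).max()
E
python3 - <<'E'
from plan import *
np.set_printoptions(suppress=True,precision=1)
S=np.array([.511,-.260])
rng=np.random.default_rng(0)
# post upright, tool z = heading phi tilted down a, height .13
for a in(0,20,35):
  for phi in range(-180,180,30):
    c,s=np.cos(np.radians(phi)),np.sin(np.radians(phi));ca,sa=np.cos(np.radians(a)),np.sin(np.radians(a))
    z=[ca*c,ca*s,-sa];sol=[]
    for yy in(1,-1):
      R=frame(z,[-s*yy,c*yy,0])
      for t in range(5):
        q,e=ik(np.r_[S,.12],R,rng.uniform(LO,HI))
        if e<1e-4 and not any(np.allclose(q,x,atol=1) for x in sol): sol.append(q)
    for q in sol: print(a,phi,q)
E
```

```text
{'time_s': np.float64(3.117), 'tcp_pos': array([0.513, 0.264, 0.037]), 'gripper_width': np.float64(0.273), 'gripper_force': np.float64(30.001), 'wrist_force': array([-0.074,  0.182,  3.239]), 'moment': array([ 0.038,  0.337, -0.025])}
0 -180 [  -7.2   64.7   19.1   10.1 -133.9   97. ]
0 -180 [  -7.2   64.7   19.1   10.1 -133.9  -83. ]
0 -150 [   1.5   59.    -2.8   31.6 -114.5  104.3]
0 -150 [   1.5   59.    -2.8   31.6 -114.5  -75.7]
0 -120 [  7.5  51.8 -27.4  53.  -96.5  98.6]
0 -90 [  4.6  45.5 -51.2  85.5 -89.5  83.3]
0 -90 [  4.6  45.5 -51.2  85.5 -89.5 -96.7]
0 -30 [ -54.2   54.2  -56.1 -154.4 -108.5   98.6]
0 0 [ -61.9   45.1  -34.9 -117.7  -85.3   81.1]
0 30 [-57.7  44.7 -13.8 -91.9 -88.8  58.5]
0 30 [ -57.7   44.7  -13.8  -91.9  -88.8 -121.5]
0 60 [ -50.5   49.9    5.7  -75.3 -104.6   46.1]
0 60 [ -50.5   49.9    5.7  -75.3 -104.6 -133.9]
0 90 [ -41.6   56.7   23.4  -64.  -123.8   41.3]
0 90 [ -41.6   56.7   23.4  -64.  -123.8 -138.7]
0 120 [ -30.9   62.7   36.2  -51.2 -141.4   45.8]
0 120 [ -30.9   62.7   36.2  -51.2 -141.4 -134.2]
0 150 [ -18.1   66.3   35.5  -22.4 -147.2 
[... 1350 characters left out ...]
4  81.  -56.  -74.4]
35 -30 [ -48.3   18.8  -42.4 -147.5  -28.7   71.5]
35 -30 [ -48.3   18.8  -42.4 -147.5  -28.7 -108.5]
35 0 [-43.5  19.4 -24.8 -90.3 -34.4  29. ]
35 0 [ -43.5   19.4  -24.8  -90.3  -34.4 -151. ]
35 30 [-44.2  26.4 -12.9 -69.  -57.6  28. ]
35 30 [ -44.2   26.4  -12.9  -69.   -57.6 -152. ]
35 60 [-41.1  34.6   1.3 -54.9 -79.4  33.5]
35 60 [ -41.1   34.6    1.3  -54.9  -79.4 -146.5]
35 90 [-34.7  42.4  14.5 -42.9 -98.3  42.7]
35 90 [ -34.7   42.4   14.5  -42.9  -98.3 -137.3]
35 120 [ -26.2   48.3   22.9  -29.4 -111.7   57.2]
35 120 [ -26.2   48.3   22.9  -29.4 -111.7 -122.8]
35 150 [ -16.7   51.1   22.5  -12.  -115.2   77.1]
35 150 [ -16.7   51.1   22.5  -12.  -115.2 -102.9]
```

Request:
arm_command:
  deltas:
    - [0,0,0,0,0,-1,1]
    - [0,0,0,0,0,-3,1]
    - [0,0,0,0,0,-6,1]
    - [0,0,0,0,0,-9,1]
    - [0,0,0,0,0,-11,1]
    - [0,0,0,0,0,-12,1]
    - [0,0,0,1,-0.3,-12,1]
    - [0,0,0,3,-0.9,-12,1]

```text
time_s: 3.78
tcp_pos: [0.5131, 0.2324, 0.1552]
ee_rot: [[-0.239, -0.971, -0.0], [-0.971, 0.239, 0.001], [-0.001, 0.0, -1.0]]
wrist_force: [0.6, -0.9, -2.1]
gripper_width: 0.271
gripper_force: 30.0
```

Request:
arm_command:
  deltas:
    - [0,0,0,3,-1,0,1]
    - [0,0,0,6,-2,0,1]
    - [0,0,0,9.5,-3,0,1]
    - [0,0,0,13,-4,0,1]
    - [0,0,0,16.5,-5,0,1]
    - [0,0,0,20,-6,0,1]
    - [0,0,0,23,-7,0,1]
    - [0,0,0,25,-7.8,0,1]

```text
time_s: 4.45
tcp_pos: [0.5266, -0.0329, 0.1535]
ee_rot: [[-0.243, -0.97, -0.005], [-0.97, 0.243, -0.001], [0.002, 0.005, -1.0]]
wrist_force: [0.0, -0.8, -2.0]
gripper_width: 0.275
gripper_force: 30.0
```

```bash
python3 t.py "(.53,-.03,.036,(0,0,-1),(-.971,.24,0))"
python3 - <<'E'
from h import *
c=cam("top");s=cam("side")
a=cv2.resize(c["pixels"][200:300,160:360],None,fx=4,fy=4);b=cv2.resize(s["pixels"][160:400,180:460],(800,400)) if 0 else s["pixels"][170:370,180:380]
b=cv2.resize(b,None,fx=2,fy=2)[:200*2]
im=np.zeros((600,800,3),np.uint8);im[:400]=a;im2=cv2.resize(s["pixels"][190:310,200:440],(400,200));im[400:,:400]=im2
cv2.imwrite("pics/lift.png",im)
E
```

```text
4.45 [ 0.5266 -0.0329  0.1535] [ 14.03  17.6  -20.11  -0.05 -52.59 -28.08] 0.27510707255298883 [ 0.  -0.8 -2. ]
rv [ 0.0049 -0.0018 -0.0034] d_cm [-0.39 -0.32 11.75] maxrows 2.8
```

View pics/lift.png

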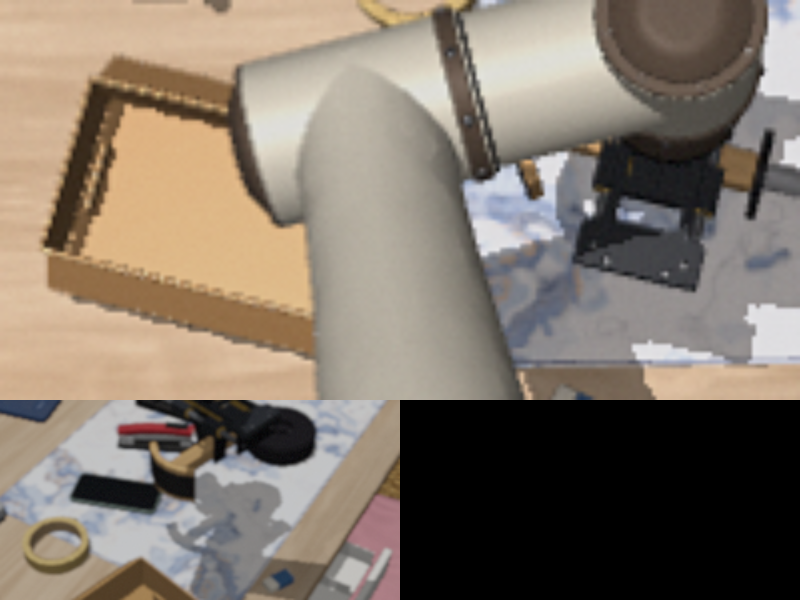

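The carton is empty and the gripper holds the post level over the bare desk, so I'll lower it.

Request:
arm_command:
  deltas:
    - [0,0,0,0,0,2,1]
    - [0,0,0,0,0,5,1]
    - [0,0,0,0,0,8,1]
    - [0,0,0,0,0,10.5,1]
    - [0,0,0,0,0,11.3,1]
    - [0,0,0,0,0,11.6,1]
    - [0,0,0,0,0,11.8,1]
    - [0,0,0,0,0,11.8,1]

```text
time_s: 5.22
tcp_pos: [0.5297, -0.0293, 0.0382]
ee_rot: [[-0.24, -0.971, 0.001], [-0.971, 0.24, 0.0], [-0.0, -0.001, -1.0]]
wrist_force: [0.0, -0.1, -1.2]
gripper_width: 0.273
gripper_force: 30.0
```

Request:
arm_command:
  deltas:
    - [0,0,0,0,0,0.1,1]
    - [0,0,0,0,0,0.2,1]
    - [0,0,0,0,0,0.3,1]
    - [0,0,0,0,0,0.4,1]
    - [0,0,0,0,0,0.4,1]

```text
time_s: 5.63
tcp_pos: [0.5294, -0.0295, 0.0341]
ee_rot: [[-0.241, -0.971, 0.001], [-0.971, 0.241, 0.0], [-0.0, -0.001, -1.0]]
wrist_force: [0.2, -0.1, 0.4]
gripper_width: 0.277
gripper_force: 30.0
```

Request:
arm_command:
  deltas:
    - [0,0,0,0,0,0.05,0.3]
    - [0,0,0,0,0,0.05,-0.15]
    - [0,0,0,0,0,0.05,-0.15]
    - [0,0,0,0,0,0.05,-0.15]
    - [0,0,0,0,0,-1,-0.15]
    - [0,0,0,0,0,-3,-0.15]
    - [0,0,0,0,0,-6,-0.15]
    - [0,0,0,0,0,-6,-0.15]

```text
time_s: 6.3
tcp_pos: [0.5329, -0.0291, 0.0994]
ee_rot: [[-0.239, -0.971, 0.011], [-0.971, 0.239, 0.001], [-0.004, -0.01, -1.0]]
wrist_force: [0.8, -0.6, 0.1]
gripper_width: 0.573
gripper_force: 0.0
```

```bash
python3 - <<'E'
from h import *
s=sense();print(s["tcp_pos"],s["gripper_width"],s["wrist_force"])
c=cam("top")
im=np.zeros((600,800,3),np.uint8);im[:300]=cv2.resize(c["pixels"][215:290,250:450],(800,300),interpolation=cv2.INTER_CUBIC);k=cam("side");im[300:]=cv2.resize(k["pixels"][180:300,240:400],(800,600))[:300] if 0 else cv2.resize(k["pixels"][180:270,220:460],(800,300),interpolation=cv2.INTER_CUBIC)
cv2.imwrite("pics/lay.png",im)
E
```

```text
[ 0.53286978 -0.02913058  0.09938992] 0.5726775148602616 [ 0.76759413 -0.60141816  0.1454534 ]
```

View pics/lay.png

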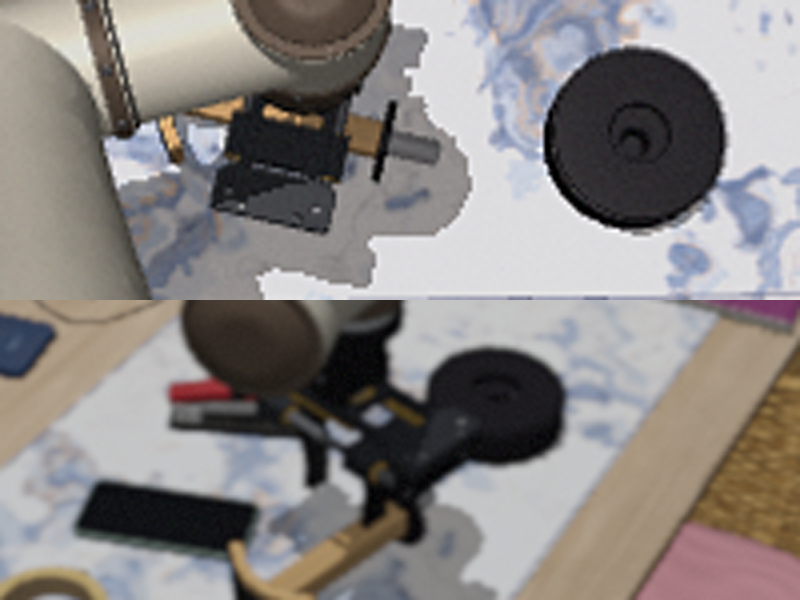

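The post lies free on the desk: collar at top-crop (386,142), spigot pointing right. In the base's mouth the socket shows as a dark spot at top-crop (633,143), below and left of the mouth's centre at (640,134).

```bash
python3 t.py "(.5316,-.0208,.1,(-.24*.342,-.971*.342,-.94),(-.971,.24,0))"
python3 - <<'E'
from plan import *
from h import cam,w,sense
np.set_printoptions(suppress=True,precision=1)
c=cam("top");print("collar",w(c,(386.5)/4-.5+250,(142.5)/4-.5+215,.030),"mouth",w(c,640/4-.5+250,134/4-.5+215,.042),"sock",w(c,633/4-.5+250,143/4-.5+215,.03))
d=np.array([.24,.971,0]);d/=np.linalg.norm(d);up=np.array([0,0,1.]);y=np.array([-d[1],d[0],0])
q0=sense()["joints"]
for s4 in(-1,1):
  q=q0
  for T,b in [((.5316,-.0208,.032),0)]+[((.53-.00*k,-.02-.24*k/9,.25),10*k) for k in range(10)]+[((.511,-.26,.12),90)]:
    a=np.radians(20-b);z=-up*np.cos(a)-d*np.sin(a)
    q,e=ik(np.array(T),frame(z,y),q,s4);print(s4,T,b,q,round(e,4))
E
```

```text
6.4 [ 0.5301 -0.0293  0.0956] [ 14.35  21.87 -23.82   0.   -44.07 -28.28] 0.5754209304960597 [-0.1 -0.8 -0. ]
rv [-0.0036  0.351  -0.0013] d_cm [-0.86  0.06 -0.44] maxrows 2.8
collar [ 0.5 -0.1  0. ] mouth [ 0.5 -0.3  0. ] sock [ 0.5 -0.3  0. ]
-1 (0.5316, -0.0208, 0.032) 0 [ 22.8  30.7 -31.8  24.1 -42.3 -56.6] 0.0
-1 (0.53, -0.02, 0.25) 0 [ 23.7  15.9 -15.9  16.6 -71.4 -44.7] 0.0
-1 (0.53, -0.04666666666666666, 0.25) 10 [ 17.1  13.8 -14.4   9.3 -67.3 -35. ] 0.0
-1 (0.53, -0.07333333333333333, 0.25) 20 [  9.5  12.9 -11.4   0.  -65.7 -23.4] 0.0
-1 (0.53, -0.1, 0.25) 30 [  1.   13.5  -7.3 -10.5 -67.  -10.9] 0.0
-1 (0.53, -0.12666666666666665, 0.25) 40 [ -8.   15.3  -2.7 -21.1 -71.1   0.9] 0.0
-1 (0.53, -0.15333333333333332, 0.25) 50 [-16.8  18.3   1.9 -30.8 -77.2  10.9] 0.0
-1 (0.53, -0.18, 0.25) 60 [-24.7  22.2   6.3 -39.4 -84.6  18.4] 0.0
-1 (0.53, -0.20666666666666664, 0.25) 70 [-31.5  26.8  10.5 -46.9 -92.4  23.7] 0.0
-1 (0.53, -0.2333333333333333, 0.25) 80 [ -37.2   31.7   14.6  -54.  -100.4   26.8] 0.0
-1 (0.53, -0.26, 0.25) 90 [ -41.9   36.8   18.5  -60.8 -108.2   28.1] 0.0
-1 (
[... 284 characters left out ...]
] 0.0
1 (0.53, -0.07333333333333333, 0.25) 20 [  9.5  12.9 -11.4  -0.  -65.7 -23.4] 0.0
1 (0.53, -0.1, 0.25) 30 [  1.   13.5  -7.3  10.5 -67.  -10.9] 0.0
1 (0.53, -0.12666666666666665, 0.25) 40 [ -8.   15.3  -2.7  21.1 -71.1   0.9] 0.0
1 (0.53, -0.15333333333333332, 0.25) 50 [-16.8  18.3   1.9  30.8 -77.2  10.9] 0.0
1 (0.53, -0.18, 0.25) 60 [-24.7  22.2   6.3  39.4 -84.6  18.4] 0.0
1 (0.53, -0.20666666666666664, 0.25) 70 [-31.5  26.8  10.5  46.9 -92.4  23.7] 0.0
1 (0.53, -0.2333333333333333, 0.25) 80 [ -37.2   31.7   14.6   54.  -100.4   26.8] 0.0
1 (0.53, -0.26, 0.25) 90 [ -41.9   36.8   18.5   60.8 -108.2   28.1] 0.0
1 (0.511, -0.26, 0.12) 90 [ -42.3   45.    12.3   57.4 -101.    41.1] 0.0
```

Request:
arm_command:
  deltas:
    - [0,0.1,0,-0.3,0,-0.4,-0.15]
    - [0,0.2,0,-0.6,0.05,-0.4,-0.15]
    - [0,0.3,0,-0.85,0.05,-0.4,-0.15]
    - [0,0.35,0,-0.85,0.05,0.5,-0.15]
    - [0,0.35,0,-0.85,0.05,2.5,-0.15]
    - [0,0.35,0,-0.85,0.05,4.5,-0.15]
    - [0,0.35,0,-0.85,0.05,5.8,-0.15]
    - [0,0.35,0,-0.85,0.05,6.3,-0.15]

```text
time_s: 7.12
tcp_pos: [0.5286, -0.0218, 0.0278]
ee_rot: [[-0.224, -0.971, -0.088], [-0.911, 0.241, -0.335], [0.346, 0.005, -0.938]]
wrist_force: [-0.2, -0.5, -0.1]
gripper_width: 0.574
gripper_force: 0.0
```

```bash
python3 t.py "(.5316,-.0208,.032,(-.24*.342,-.971*.342,-.94),(-.971,.24,0))"; python3 - <<'E'
from h import *
c=cam("top");print("collar",w(c,(386.5)/4-.5+250,(142.5)/4-.5+215,.030),"mouth",w(c,640/4-.5+250,134/4-.5+215,.042),"sock",w(c,633/4-.5+250,143/4-.5+215,.03))
E
```

```text
7.1167 [ 0.5286 -0.0218  0.0278] [ 22.76  31.03 -32.23  24.23 -42.02 -56.91] 0.5742604168729812 [-0.2 -0.5 -0.1]
rv [ 0.0051 -0.0045  0.001 ] d_cm [-0.02 -0.26 -0.45] maxrows 0.1
collar [ 0.5143 -0.0885  0.03  ] mouth [ 0.516  -0.2624  0.042 ] sock [ 0.5118 -0.2594  0.03  ]
```

Request:
arm_command:
  deltas:
    - [0,0,0,0,-0.2,-0.3,-0.15]
    - [0,0,0,0,-0.2,-0.3,0.2]
    - [0,0,0,0,-0.2,-0.3,0.6]
    - [0,0,0,0,-0.2,-0.3,1]
    - [0,0,0,0,-0.2,-0.3,1]
    - [0,0,0,0,-0.2,-0.3,1]
    - [0,0,0,0,-0.2,-0.3,1]
    - [0,0,0,0,-0.2,-0.3,1]

```text
time_s: 7.83
tcp_pos: [0.5328, -0.0207, 0.0338]
ee_rot: [[-0.226, -0.971, -0.082], [-0.912, 0.24, -0.333], [0.343, -0.0, -0.939]]
wrist_force: [-1.4, 0.6, 3.2]
gripper_width: 0.273
gripper_force: 30.0
```

```bash
python3 t.py "(.5316,-.0208,.25,(-.24*.342,-.971*.342,-.94),(-.971,.24,0))"
```

```text
7.8333 [ 0.5328 -0.0207  0.0338] [ 22.75  30.65 -31.54  23.97 -42.68 -56.5 ] 0.27258811256995363 [-1.4  0.6  3.2]
rv [ 0.0001 -0.0014 -0.0005] d_cm [  7.45   0.11 -20.29] maxrows 5.2
```

Request:
arm_command:
  deltas:
    - [0,0,0,0.34,0,-0.94,1]
    - [0,0,0,1.03,0,-2.8,1]
    - [0,0,0,2.06,0,-5.6,1]
    - [0,0,0,3.44,0,-9.4,1]
    - [0,0,0,4.8,0,-13.1,1]
    - [0,0,0,6.2,0,-16.9,1]
    - [0,0,0,7.2,0,-19.7,1]
    - [0,0,0,7.5,0,-20.5,1]

```text
time_s: 8.5
tcp_pos: [0.5348, -0.0201, 0.2576]
ee_rot: [[-0.229, -0.971, -0.073], [-0.913, 0.24, -0.33], [0.337, -0.009, -0.941]]
wrist_force: [-0.1, 1.1, -1.1]
gripper_width: 0.27
gripper_force: 30.0
```

```bash
python3 t.py "(.53,-.14,.25,(.24*.5,.971*.5,-.866),(-.971,.24,0))"; python3 t.py "(.51,-.261,.25,(.24*.94,.971*.94,-.342),(-.971,.24,0))"
```

```text
8.5 [ 0.5348 -0.0201  0.2576] [ 23.49  15.75 -14.99  16.72 -71.88 -44.45] 0.2702976351148577 [-0.1  1.1 -1.1]
rv [-0.0093 -0.8679  0.0011] d_cm [10.8 -2.4  4.7] maxrows 6.9
8.5 [ 0.5348 -0.0201  0.2576] [ 23.49  15.75 -14.99  16.72 -71.88 -44.45] 0.2702976351148577 [-0.1  1.1 -1.1]
rv [-0.009  -1.5661  0.0045] d_cm [22.31 -3.36  8.83] maxrows 12.5
```

Rotating upright takes about 90° about the tool's -y axis, done over two calls while moving toward the base.

Request:
arm_command:
  deltas:
    - [0,-0.08,0,1,-0.3,0.4,1]
    - [0,-0.18,0,2.4,-0.5,1,1]
    - [0,-0.29,0,3.8,-0.8,1.6,1]
    - [0,-0.4,0,5.2,-1.1,2.2,1]
    - [0,-0.52,0,6.6,-1.4,2.8,1]
    - [0,-0.64,0,8,-1.7,3.4,1]
    - [0,-0.76,0,9.4,-2,4,1]
    - [0,-0.87,0,10.8,-2.4,4.7,1]

```text
time_s: 9.17
tcp_pos: [0.5277, -0.1412, 0.2452]
ee_rot: [[-0.207, -0.971, 0.123], [-0.84, 0.24, 0.487], [-0.503, -0.002, -0.865]]
wrist_force: [0.0, 0.4, -2.3]
gripper_width: 0.274
gripper_force: 30.0
```

```bash
python3 t.py "(.51,-.264,.22,(.24*.94,.971*.94,-.342),(-.971,.24,0))"
```

```text
9.1667 [ 0.5277 -0.1412  0.2452] [-15.79  17.77   0.41 -31.2  -75.87  10.59] 0.27356573682550933 [ 0.   0.4 -2.3]
rv [-0.0019 -0.6954  0.0017] d_cm [11.94 -1.23 -4.02] maxrows 5.6
```

Request:
arm_command:
  deltas:
    - [0,-0.1,0,1.7,-0.2,-0.6,1]
    - [0,-0.2,0,3.4,-0.35,-1.2,1]
    - [0,-0.31,0,5.2,-0.5,-1.8,1]
    - [0,-0.42,0,7,-0.7,-2.4,1]
    - [0,-0.53,0,8.8,-0.9,-3,1]
    - [0,-0.63,0,10.5,-1.05,-3.6,1]
    - [0,-0.695,0,11.9,-1.2,-4,1]
    - [0,-0.695,0,11.9,-1.2,-4,1]

```text
time_s: 9.83
tcp_pos: [0.5079, -0.2667, 0.2141]
ee_rot: [[-0.094, -0.969, 0.229], [-0.33, 0.247, 0.911], [-0.939, 0.01, -0.343]]
wrist_force: [0.3, -0.5, -2.5]
gripper_width: 0.271
gripper_force: 30.0
```

Request:
arm_command:
  deltas:
    - [0,0,0,0,0,0,1]
    - [0,0,0,0,0,0,1]

```text
time_s: 10.0
tcp_pos: [0.5099, -0.2628, 0.2198]
ee_rot: [[-0.084, -0.971, 0.225], [-0.338, 0.241, 0.91], [-0.937, 0.0, -0.349]]
wrist_force: [0.5, 0.4, -1.7]
gripper_width: 0.273
gripper_force: 30.0
```

```bash
python3 t.py "(.51,-.264,.22,(.24*.94,.971*.94,-.342),(-.971,.24,0))"
python3 - <<'E'
from h import *
c=cam("top");k=cam("side")
im=np.zeros((480,800,3),np.uint8);im[:,:400]=cv2.resize(c["pixels"][190:310,350:450],(400,480),interpolation=cv2.INTER_CUBIC)
im[:,400:]=cv2.resize(k["pixels"][110:254,310:430],(400,480),interpolation=cv2.INTER_CUBIC)
cv2.imwrite("pics/up.png",im)
E
```

```text
10.0 [ 0.5099 -0.2628  0.2198] [ -42.78   37.68   15.22  -58.9  -106.55   32.37] 0.2729793627310395 [ 0.5  0.4 -1.7]
rv [-0.0006 -0.0072 -0.0007] d_cm [ 0.02 -0.04 -0.11] maxrows 0.1
```

View pics/up.png

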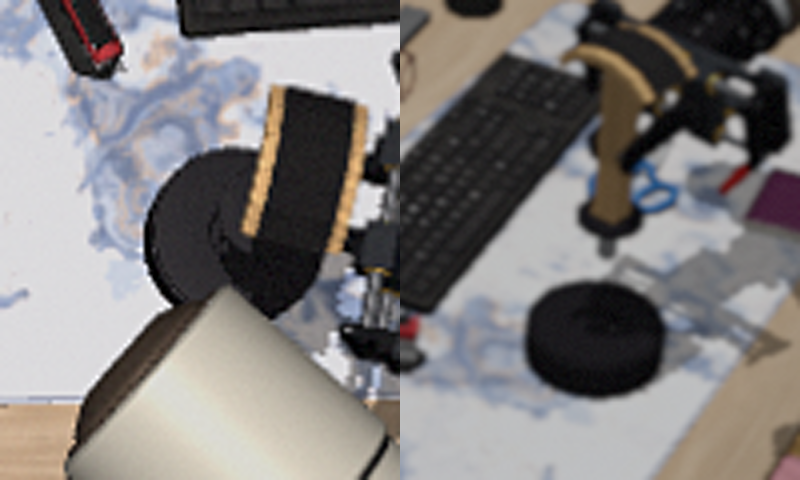

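Post is upright, saddle on top. In the side crop the spigot's end is at (608,252) and the collar's centre at (609,215), above the mouth at about (592,310).

```bash
python3 - <<'E'
from h import *
k=cam("side")
f=lambda u,v:((u-400+.5)/3.3333-.5+310,(v+.5)/3.3333-.5+110)
print("tip",f(608,253),w(k,*f(608,253),.111),"collar",w(k,*f(609,214),.147))
for zz in(.105,.111,.117):print(px(k,[.511,-.258,zz]))
print("mouth",w(k,*f(596,306),.042))
c=cam("top")
# saddle crown: centre of top view saddle
g=lambda u,v:((u+.5)/4-.5+350,(v+.5)/4-.5+190)
print("saddle",w(c,*g(307,170),.30),w(c,*g(307,170),.307))
E
```

```text
tip (372.0506255062551, 185.55076050760508) [ 0.5123 -0.2651  0.111 ] collar [ 0.5161 -0.2678  0.147 ]
[[371.14659224 188.73178602]]
[[371.32785539 186.96549218]]
[[371.51016812 185.18891073]]
mouth [ 0.5241 -0.2787  0.042 ]
saddle [ 0.5082 -0.2567  0.3   ] [ 0.5068 -0.2552  0.307 ]
```

```bash
python3 t.py "(.5105,-.2643,.147,(.24*.94,.971*.94,-.342),(-.971,.24,0))"; python3 -c "
from h import *
A=sense()['ee_rot'];print((A.T*1).round(3))"
```

```text
10.2 [ 0.5103 -0.2619  0.2215] [ -42.69   37.53   15.25  -58.91 -106.58   32.37] 0.2719596380495284 [ 0.1  0.6 -1.9]
rv [ 0.0004 -0.0085  0.0025] d_cm [ 7.06 -0.06  2.4 ] maxrows 1.8
[[-0.082 -0.34  -0.937]
 [-0.971  0.239 -0.002]
 [ 0.224  0.91  -0.35 ]]
```

Request:
arm_command:
  deltas:
    - [0,-0.008,0,1.5,0,0.5,1]
    - [0,-0.008,0,3.5,0,1.2,1]
    - [0,-0.008,0,5.3,0,1.8,1]
    - [0,-0.008,0,6.5,0,2.2,1]
    - [0,-0.008,0,7,-0.05,2.4,1]
    - [0,-0.008,0,7,-0.05,2.4,1]
    - [0,-0.008,0,7,-0.05,2.4,1]

```text
time_s: 10.78
tcp_pos: [0.5102, -0.265, 0.1469]
ee_rot: [[-0.081, -0.971, 0.226], [-0.332, 0.24, 0.912], [-0.94, -0.001, -0.341]]
wrist_force: [-0.4, -0.9, -2.0]
gripper_width: 0.274
gripper_force: 30.0
```

```bash
python3 t.py "(.5105,-.2643,.13,(.24*.94,.971*.94,-.342),(-.971,.24,0))"; python3 - <<'E'
from h import *
k=cam("side")
cv2.imwrite("pics/near.png",cv2.resize(k["pixels"][150:240,330:430],(700,600),interpolation=cv2.INTER_CUBIC))
E
```

```text
10.7833 [ 0.5102 -0.265   0.1469] [ -42.7    43.19   13.26  -57.65 -102.83   38.91] 0.2744782043150245 [-0.4 -0.9 -2. ]
rv [-0.0003  0.0005  0.0011] d_cm [ 1.56 -0.01  0.64] maxrows 0.4
```

View pics/near.png

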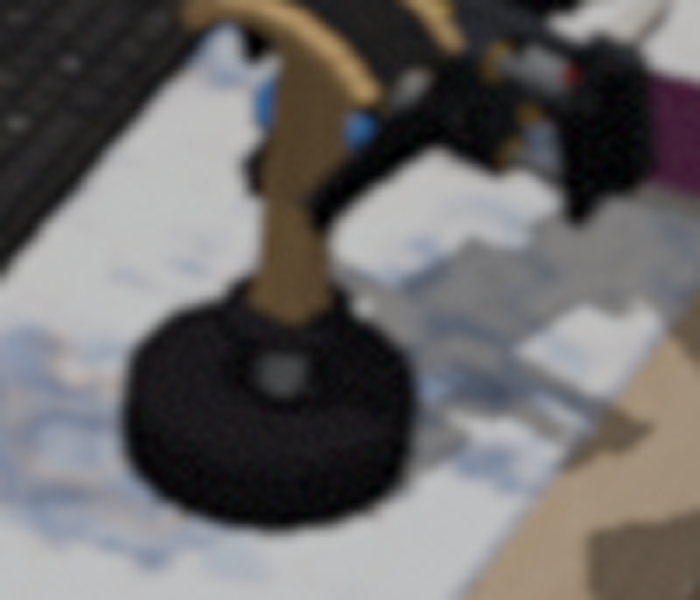

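The spigot's end, at (282,378), is over the mouth. I'll probe downward slowly.

Request:
arm_command:
  deltas:
    - [0,0,0,0.19,0,0.07,1]
    - [0,0,0,0.38,0,0.14,1]
    - [0,0,0,0.56,0,0.2,1]
    - [0,0,0,0.7,0,0.26,1]
    - [0,0,0,0.85,0,0.31,1]
    - [0,0,0,0.94,0,0.34,1]
    - [0,0,0,1.03,0,0.37,1]
    - [0,0,0,1.03,0,0.37,1]

```text
time_s: 11.5
tcp_pos: [0.5098, -0.2651, 0.1349]
ee_rot: [[-0.082, -0.971, 0.226], [-0.33, 0.241, 0.913], [-0.94, 0.0, -0.341]]
wrist_force: [0.4, 0.3, -1.9]
gripper_width: 0.272
gripper_force: 30.0
```

Request:
arm_command:
  deltas:
    - [0,0,0,0.1,0,0.04,1]
    - [0,0,0,0.2,0,0.07,1]
    - [0,0,0,0.3,0,0.11,1]
    - [0,0,0,0.4,0,0.15,1]
    - [0,0,0,0.5,0,0.18,1]
    - [0,0,0,0.5,0,0.18,1]

```text
time_s: 12.0
tcp_pos: [0.5098, -0.265, 0.1296]
ee_rot: [[-0.082, -0.971, 0.226], [-0.331, 0.241, 0.913], [-0.94, 0.0, -0.341]]
wrist_force: [-0.6, 0.2, -1.1]
gripper_width: 0.276
gripper_force: 30.0
```

Request:
arm_command:
  deltas:
    - [0,0,0,0.15,0,0.05,1]
    - [0,0,0,0.3,0,0.11,1]
    - [0,0,0,0.45,0,0.16,1]
    - [0,0,0,0.6,0,0.22,1]
    - [0,0,0,0.75,0,0.27,1]
    - [0,0,0,0.9,0,0.33,1]
    - [0,0,0,1.0,0,0.36,1]
    - [0,0,0,1.0,0,0.36,1]

```text
time_s: 12.67
tcp_pos: [0.5098, -0.2651, 0.1189]
ee_rot: [[-0.082, -0.971, 0.226], [-0.33, 0.241, 0.913], [-0.94, 0.001, -0.341]]
wrist_force: [-0.6, -0.1, -1.5]
gripper_width: 0.273
gripper_force: 30.0
```

It's in the socket. I'll go on down to contact.

Request:
arm_command:
  deltas:
    - [0,0,0,0.08,0,0.03,1]
    - [0,0,0,0.16,0,0.06,1]
    - [0,0,0,0.24,0,0.09,1]
    - [0,0,0,0.3,0,0.11,1]
    - [0,0,0,0.3,0,0.11,1]

```text
time_s: 13.08
tcp_pos: [0.5098, -0.2651, 0.1159]
ee_rot: [[-0.082, -0.971, 0.226], [-0.331, 0.241, 0.913], [-0.94, 0.0, -0.341]]
wrist_force: [-0.2, 0.3, -1.5]
gripper_width: 0.271
gripper_force: 30.0
```

Request:
arm_command:
  deltas:
    - [0,0,0,0.07,0,0.02,1]
    - [0,0,0,0.14,0,0.05,1]
    - [0,0,0,0.14,0,0.05,1]

```text
time_s: 13.33
tcp_pos: [0.5098, -0.2651, 0.1144]
ee_rot: [[-0.082, -0.971, 0.226], [-0.331, 0.241, 0.913], [-0.94, 0.0, -0.341]]
wrist_force: [-1.1, -0.9, -2.3]
gripper_width: 0.272
gripper_force: 30.0
```

Request:
arm_command:
  deltas:
    - [0,0,0,0.07,0,0.02,1]
    - [0,0,0,0.14,0,0.05,1]
    - [0,0,0,0.14,0,0.05,1]

```text
time_s: 13.58
tcp_pos: [0.5099, -0.2651, 0.1143]
ee_rot: [[-0.08, -0.971, 0.226], [-0.33, 0.24, 0.913], [-0.941, -0.001, -0.34]]
wrist_force: [0.1, 0.3, 4.3]
gripper_width: 0.278
gripper_force: 30.0
```

Request:
arm_command:
  deltas:
    - [0,0,0,0,0,0,0.3]
    - [0,0,0,0,0,0,-0.15]
    - [0,0,0,0,0,0,-0.3]
    - [0,0,0,0,0,0,-0.3]
    - [0,0,0,0,0,0,-0.3]

```text
time_s: 14.0
tcp_pos: [0.5098, -0.2651, 0.1128]
ee_rot: [[-0.082, -0.971, 0.226], [-0.331, 0.241, 0.913], [-0.94, 0.0, -0.341]]
wrist_force: [-0.8, -0.4, 0.1]
gripper_width: 0.571
gripper_force: 0.0
```

```bash
python3 - <<'E'
from h import *
s=sense();print(s["tcp_pos"],s["gripper_width"],s["wrist_force"])
k=cam("side")
cv2.imwrite("pics/rel.png",cv2.resize(k["pixels"][150:240,330:430],(660,600),interpolation=cv2.INTER_CUBIC))
E
```

```text
[ 0.50979315 -0.26510097  0.11284223] 0.5710711790592411 [-0.78870517 -0.38705392  0.134201  ]
```

View pics/rel.png

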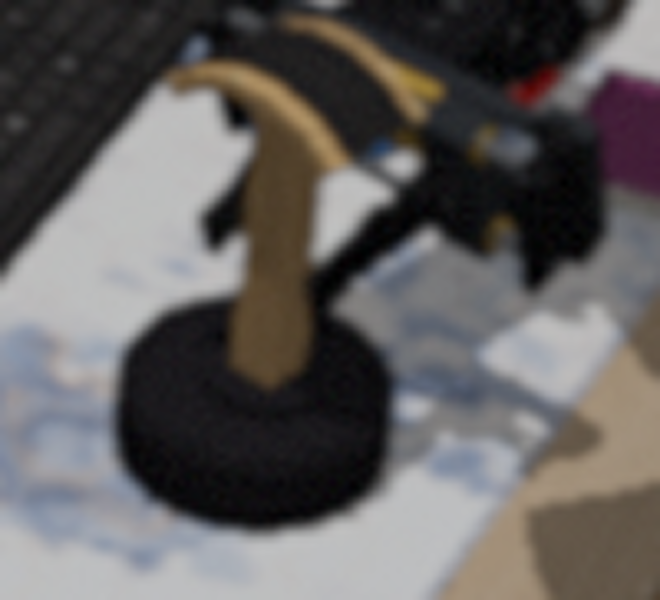

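The collar sits on the base at (265,385) and the post is upright with the fingers open around it. I'll back off horizontally.

Request:
arm_command:
  deltas:
    - [0,0,0,0.3,0,-0.8,-0.3]
    - [0,0,0,0.7,0,-2,-0.3]
    - [0,0,0,1.4,0,-4,-0.3]
    - [0,0,0,2,0,-6,-0.3]
    - [0,0,0,2.7,0,-8,-0.3]
    - [0,0,0,2.7,0,-10,-0.3]
    - [0,0,0,2.7,0,-12,-0.3]
    - [0,0,0,2.7,0,-12,-0.3]

```text
time_s: 14.72
tcp_pos: [0.4788, -0.3885, 0.129]
ee_rot: [[-0.082, -0.97, 0.23], [-0.335, 0.244, 0.91], [-0.939, -0.002, -0.345]]
wrist_force: [0.7, -0.1, -0.2]
gripper_width: 0.652
gripper_force: 0.0
```

```bash
python3 - <<'E'
from h import *
s=sense();print(s["tcp_pos"],s["gripper_width"],s["wrist_force"])
k=cam("side")
im=k["pixels"];f=lambda a:cv2.resize(a,(400,480),interpolation=cv2.INTER_CUBIC)
cv2.imwrite("pics/fin.png",np.hstack([f(im[130:250,330:430]),f(cam("top")["pixels"][190:310,350:450])]))
E
```

```text
[ 0.47884336 -0.38854037  0.12896307] 0.6517094958863946 [ 0.71729391 -0.055598   -0.22402994]
```

View pics/fin.png

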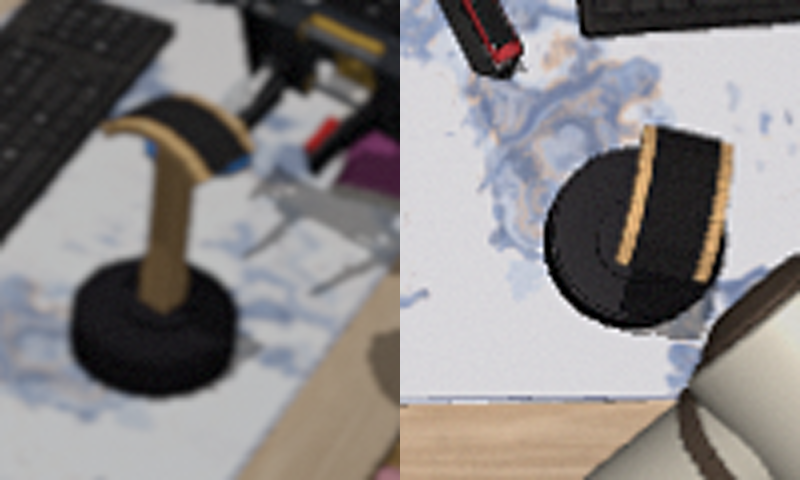

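The post stands upright on the base, fully down, and the hand is clear of it.

```bash
python3 -c "
from station import *
print(finish_job())"
```

```text
the job is handed in; nothing more can be done
None
```

The headset stand is assembled and handed in after about 15 s of robot time: the post stands upright with its spigot in the socket and its collar down on the base, the gripper is clear, and I moved nothing else on the desk.

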